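Edge a plane iron off the bench stone and set it home on the setting board

TASK

The freshly honed plane iron lies flat on the bench stone, too thin to take hold of there: slide it tail first, flat on the stone, out over the end of the stone that faces the blue tool case until about a third of it overhangs, then pinch the overhanging tail by its two long sides and lift it off. Set it down on the wooden setting board with the two studs through its slot, slide it gently forward until the cutting edge sits square against the board's stop, and let go. Use only light force (well under 25 N) when pressing or pushing the iron against the stone or the board, do not drop it, and leave the other things where they are.

Things in the scene. Friction and masses are not known exactly. Their poses are not given: they have to be found in the camera images.
- plane_iron: block-plane iron: flat bright steel blade 110 x 40 x 3 mm, 0.07 to 0.11 kg, with a lengthwise slot 10 mm wide and 56 mm long in its middle (27 mm solid at either end). Origin: centre of its underside. x axis points from the tail (x = -55 mm) to the cutting edge (x = +55 mm), z up. At the start it lies wholly on the bench stone, tail towards the tool case.
- iron_edge (a point): middle of the iron's cutting edge (bevelled on top), at its underside, axes as the iron's. The stone drags on it (friction about 0.5): a finger pressing on its solid front part carries it along from about 8 N, and slips over it below that. Steel and stone are rigid: half a millimetre of pressing makes over 10 N.
- iron_tail (a point): middle of the iron's tail end (rounded corners), at its underside, axes as the iron's
- bench_stone: dark grey bench stone in a wooden holder on rubber feet, fixed, 125 (x) x 64 (y) mm, top 55 mm above its origin (under the feet, 0 to 6 mm below the worktop's height). Its x axis points to the robot's right, away from the end face the iron leaves by (x = -62.5 mm, facing the tool case); that end stands a little higher (2 to 3 degrees, to drain oil). Beyond it all is open down to the worktop.
- stone_end (a point): middle of the stone's top edge at the end facing the tool case (axes as the stone's)
- setting_board: wooden setting board, fixed, beside the stone (either side), origin on the worktop, x axis to the robot's right, to its stop. Base 120 x 70 x 12 mm; on it a bed 50 mm wide, top at z = 45 mm, from x = -38 mm to the stop face at x = +30 mm; dark stop strip 12 mm higher. Two upright steel studs, 7 mm across, round tops, 12 mm above the bed, on the middle line at x = -9 and -30 mm.
- stop (a point): middle of the stop's face at the height of the bed (axes as the board's): iron_edge comes here when the iron is home. The studs enter the slot while the cutting edge is 0 to 8 mm short of it. Home, the iron's tail overhangs the bed by 42 mm towards the tool case, with room for fingers there above the 12 mm base.
- masking_tape: bystander: roll of masking tape, 104 mm across, 25 mm high, nearer the robot
- screw_box: bystander: card tray of screws, 65 x 90 x 35 mm, nearer the robot
- tape_measure: bystander: yellow tape measure, 80 x 38 x 66 mm, at the far right corner
- spray_can: bystander: spray can with green cap, 67 mm across, 225 mm high, left of the tool case
- chisel: bystander: wood chisel with beech handle, 247 mm long, left of the tool case
- mug: bystander: white mug, 93 mm high, left of the tool case

How it is judged (in metres and radians):
On the way, in this order (a step that is already met when the one before it is completed fails the run):
1. the iron lies flat on the stone with its tail 28 mm or more out over the end facing the tool case (x of iron_tail in the frame of bench_stone below -0.0905 m and z of iron_edge in the frame of bench_stone between 0.0535 and 0.057 m and angle between the z axis of plane_iron and the z axis of bench_stone, either way round below 0.03 rad), for 0.2 s.
2. the iron is lifted 25 mm or more clear of the stone (z of each of iron_tail, iron_edge in the frame of bench_stone above 0.08 m), for 0.1 s.
At the end, for the whole second after the job is handed in: The iron lies flat and at rest on the bed of the setting board, studs through its slot, its cutting edge within 2 mm of the stop, within 5 mm of the middle line and square to the stop within 0.06 rad, released (x of iron_edge in the frame of stop between -0.002 and 0.002 m and y of iron_edge in the frame of stop between -0.005 and 0.005 m and z of iron_edge in the frame of stop between -0.0015 and 0.0015 m and angle between the x axis of plane_iron and the x axis of setting_board, either way round below 0.06 rad and angle between plane_iron's own z axis and vertical below 0.03 rad and linear speed of plane_iron below 0.01 m/s and angular speed of plane_iron below 0.05 rad/s); the robot touches nothing.
It fails at once if the iron is pressed on the stone with more than 25 N (contact force between plane_iron and bench_stone above 25 N).
It fails at once if the iron is pressed or pushed against the setting board with more than 25 N (contact force between plane_iron and setting_board above 25 N).
It fails at once if the iron falls to the worktop (height (world z) of plane_iron below 0.03 m).
It fails at once if a bystander is displaced by more than 15 mm (distance of any of masking_tape, tape_measure, screw_box, spray_can, chisel, mug from where it was at the start of the episode above 0.015 m).
It also fails if it takes over 69 s, if anything falls off the work surface, if the arm or the gripper's body presses on something with over 40 N, if the wrist force passes 120 N, or if a joint passes its speed limit or range.

ROBOT

A 7-joint arm with a two-finger parallel gripper is mounted at the origin on the work surface; the furniture and walls round the work are solid. World frame = base frame: x ahead of the robot, y to its left, z up, the work surface at z = 0. Lengths are in m, angles in degrees, forces in N, time in s.
With the tool pointing down it reaches from about 0.425 to 0.925 m from the base axis. Payload 6.8 kg.
Tool frame: the origin (TCP) lies midway between the tips of the shut fingers; the grasp point (between the pads) lies 19 mm behind it; z points along the fingers, y is the line along which they close (so a half turn about z gives the same grasp; the last joint's range is limited). The gripper opens to 88 mm and grips with 3 to 60 N. Pads are 20 mm wide; open, the fingers measure 115 mm over their backs; the gripper's body (75 mm by 178 mm) begins 61 mm behind the grasp point.
Start: joints at [67.546, 27.33, 1.283, 89.118, -0.659, 63.558, -4.761], TCP at [0.189, -0.648, 0.223] pointing down, gripper open.
Joint ranges: [-169.35, 169.35], [-19.33, 120.38], [-80.79, 83.38], [13.8, 139.57], [-78.32, 258.32], [9.67, 109.79], [-169.56, 169.56]. Speed limits (degrees/s): [136.94, 136.94, 180, 180, 180, 180, 180].

INTERFACE

Orientations are given as a 3x3 rotation matrix whose columns are the frame's x, y, z axes.
In Python, from plant import robot gives the robot as it stands.
- The arm moves only by the shell command python3 -m pendant [OPENING] [FORCE], which reads ROWS from standard input. ROWS is one flat JSON list of numbers that holds 1 to 20 rows one after another, with no inner brackets; each row has 4 numbers: dx, dy, dz in fractions of the full range, 1 being 0.3 m, then a turn about the tool's z in a scale on which 1.0 is 360 degrees; each row shifts and turns the commanded pose from where the row before left it, along the tool's axes as they then stand; what a row does not reach is not made up. A row lasts 1/12 s, in which the tool goes at most 0.0417 m and 7.16 degrees, less where a joint would pass 70% of its speed; a pose out of reach is approached as far as the arm can. OPENING is the opening from 0.0 (shut) to 1.0 (fully open), set as the command begins (- or left out keeps the last). The fingers move at their own pace and stop on an object; FORCE is the grip in N (left out, the last holds). Time passes only in rows, so rows that do not move let the fingers close. It prints the time, the measured TCP pose, the force, the opening and the grip force at its end. Input that does not fit is refused with a message, and nothing moves.
- robot.get_state(): the state, without advancing time (a new reading comes with each control period).
- robot.camera(name): name is "scene" or "top" or "wrist"; returns a dict with "color" (384x512x3 uint8, red, green, blue), "depth" (384x512 float32, m along the optical axis (not along the pixel's ray), 0 where there is no reading), "mtx" (3x3 intrinsics, pixels), "R" (3x3) and "t" (3): a world point X has camera coordinates R X + t; the wrist camera has in their place "tool_from_camera" (4x4, takes a point from camera to tool coordinates, whose origin is the TCP and whose axes are the flange's). Camera axes: x right, y down, z forward; pixel columns grow to the right and rows downward; lengths in m; the calibration is good to about 2 mm. A picture is of the moment at which its call begins: read the wrist's pose just before it.
- robot.job_done(): hands the job in; it is judged then, once.
Trained networks look in the newest picture that a camera, given by its name, has taken for a name from the list of things; names that differ only in an ending like _2 or _b are one class to them, and where a whole thing is asked for, a point or a joint stands for the part that bears it (a point fixed in the world has none). Each returns a list of dicts, best first, with "confidence" (0 to 1); they miss things now and then, are a little off and sometimes report something else, mostly with a low value. They report only what shows in the picture. A call takes as long as a camera call.
- robot.boxes_of(query, camera): "position" ([x, y, z] in m, in the coordinates of the camera as it stood for that picture, good to about 4 mm: the middle of the surface that is visible of it).
- robot.masks_of(query, camera): "region" (384x512 bool, what is visible of it).
The state is a dict: "clock": time; "q": joint angles; "qvel": joint speeds; "joint_efforts": joint torques, N m; "position": TCP position; "orientation": TCP orientation; "contact_force": force on the tool from outside, world axes, zero at the start; "wrist_torque": the same for the moment, N m; "gripper_width": opening from 0.0 (shut) to 1.0 (fully open); "gripper_force": force on a finger pad.
Only numpy, scipy, OpenCV 4.12 (cv2) and the standard library are available. Lean on these libraries where they do the work, as an engineer would, in place of code of your own. Each camera call takes 0.05 s, during which the arm holds its last target. There are 200 camera calls.

## Working session

There is one attempt and no reset: what is moved stays moved. The work goes in short steps, Python scripts to look and compute and a shell command to move; the robot and the scene stay as the last step left them, time stands still between calls to the robot, and variables do not carry over. Pictures are saved under pics/ and viewed, at most 10 in all, crops included, and the job is handed in when it is done.

```bash
ls; mkdir -p pics; cat > h.py <<'E'
import numpy as np, cv2
from plant import robot
def shot(name):
    s=robot.get_state(); c=robot.camera(name)
    if name=="wrist":
        T=np.eye(4);T[:3,:3]=np.array(s["orientation"]).reshape(3,3);T[:3,3]=s["position"]
        M=T@np.array(c["tool_from_camera"])
    else:
        M=np.eye(4);M[:3,:3]=np.array(c["R"]).T;M[:3,3]=-np.array(c["R"]).T@np.array(c["t"])
    return c,M
def w(M,p): return (M@np.r_[p,1])[:3]
def back(c,M,u,v,d=None):
    d=c["depth"][int(v),int(u)] if d is None else d
    K=np.array(c["mtx"]); return w(M,np.array([(u-K[0,2])/K[0,0],(v-K[1,2])/K[1,1],1])*d)
def onplane(c,M,u,v,z):
    K=np.array(c["mtx"]); r=M[:3,:3]@np.array([(u-K[0,2])/K[0,0],(v-K[1,2])/K[1,1],1]); o=M[:3,3]
    return o+r*(z-o[2])/r[2]
def save(c,n): cv2.imwrite("pics/"+n,c["color"][:,:,::-1])
E
python3 - <<'E'
from h import *
np.set_printoptions(precision=4,suppress=True)
s=robot.get_state();print(s["position"],s["orientation"],s["contact_force"],s["clock"])
ims=[]
for n in["top","scene"]:
    c,M=shot(n); ims.append(c["color"]); print(n,M)
    for q in["plane_iron","bench_stone","setting_board","stop","stone_end","iron_tail","masking_tape","screw_box","spray_can","mug","chisel"]:
        for r in robot.boxes_of(q,n)[:2]: print(q,round(r["confidence"],2),w(M,r["position"]))
cv2.imwrite("pics/a.png",cv2.resize(np.vstack(ims)[:,:,::-1],(512,768))[:600]) if 0 else None
cv2.imwrite("pics/top.png",ims[0][:,:,::-1]);cv2.imwrite("pics/scene.png",ims[1][:,:,::-1])
E
```

```text
pics
[ 0.1888 -0.6475  0.2217] [[ 0.96    0.28   -0.0007]
 [ 0.28   -0.96    0.0016]
 [-0.0002 -0.0018 -1.    ]] [ 0.1635 -0.2395  0.5512] 0.0
top [[ 0.0165 -0.9938  0.1095  0.3935]
 [-0.9996 -0.0138  0.0257 -0.187 ]
 [-0.0241 -0.1099 -0.9936  1.0784]
 [ 0.      0.      0.      1.    ]]
plane_iron 0.89 [ 0.5627 -0.4498  0.0549]
bench_stone 0.73 [0.4398 0.021  0.0271]
bench_stone 0.57 [ 0.6252 -0.4918  0.0543]
setting_board 0.85 [ 0.4556 -0.4311  0.0425]
stop 0.72 [ 0.4578 -0.4345  0.0467]
stop 0.47 [ 0.5594 -0.4511  0.052 ]
stone_end 0.91 [ 0.5763 -0.4307  0.0561]
iron_tail 0.89 [ 0.5582 -0.4525  0.061 ]
masking_tape 0.76 [ 0.3498 -0.5037  0.0234]
masking_tape 0.69 [ 0.6271 -0.4923  0.0537]
screw_box 0.61 [ 0.3653 -0.3599  0.0072]
screw_box 0.46 [ 0.5738 -0.427   0.0563]
spray_can 0.66 [0.5383 0.1002 0.208 ]
mug 0.95 [0.4276 0.1608 0.0535]
chisel 0.88 [0.4345 0.0208 0.0265]
chisel 0.71 [ 0.3492 -0.504   0.0254]
scene [[-0.8957 -0.3102  0.3186  0.1621]
 [-0.4447  0.6312 -0.6355  0.5058]
 [-0.004  -0.7109 -0.7033  0.8152]
 [ 0.      0.      0.      1.    ]]
plane_iron 0.73 [ 0.5654 -0.4492  0.0572]
plane_iron 0.66 [0.5259 0.1406 0.158 ]
bench_stone 0.52 [ 0.5775 -0.4018  0.0547]
setting_board 0.98 [ 0.45   -0.4169  0.0297]
stop 0.7 [ 0.4526 -0.4204  0.0352]
stop 0.63 [0.4222 0.1708 0.0522]
stone_end 0.69 [ 0.5757 -0.3994  0.0544]
iron_tail 0.69 [ 0.5657 -0.4498  0.0568]
masking_tape 0.98 [ 0.3495 -0.484   0.0198]
masking_tape 0.29 [0.4317 0.0282 0.0189]
screw_box 0.69 [ 0.3685 -0.3553  0.0197]
spray_can 0.89 [0.527  0.1392 0.1612]
mug 0.71 [0.4245 0.1678 0.053 ]
chisel 0.77 [0.4294 0.0323 0.0226]
chisel 0.18 [ 0.4548 -0.4179  0.0334]
```

View pics/top.png

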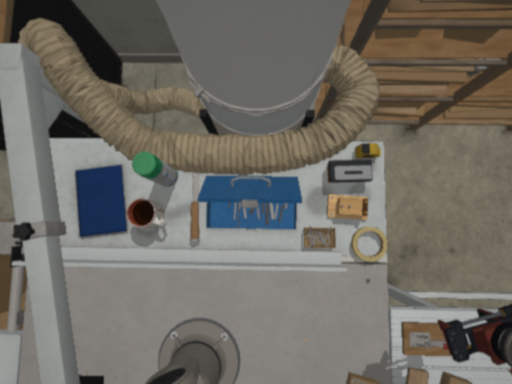

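View pics/scene.png

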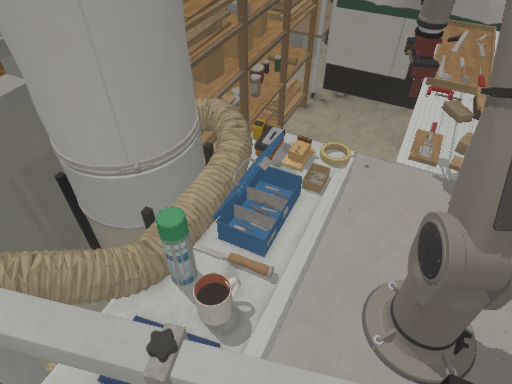

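The top view shows the iron on the black stone at about (350,172), the board at (347,207), the tape roll at (369,244), the screw tray at (319,238) and the tool case to the left at (252,205). I'll move over the stone and board for a wrist view.

Careful with the scale: shifts go in shares of 0.3 m and turns go in shares of 360 degrees. That gives: 0.0305 m / 0.3 = 0.1017, -0.0093 m / 0.3 = -0.031.

```bash
echo '[0.1017,-0.031,-0.0283,0,0.1017,-0.031,-0.0283,0,0.1017,-0.031,-0.0283,0,0.1017,-0.031,-0.0283,0,0.1017,-0.031,-0.0283,0,0.1017,-0.031,-0.0283,0,0.1017,-0.031,-0.0283,0,0.1017,-0.031,-0.0283,0,0.1017,-0.031,-0.0283,0,0.1017,-0.031,-0.0283,0,0.1017,-0.031,-0.0283,0,0.1017,-0.031,-0.0283,0]' | python3 -m pendant 0
echo '[0,0,0,-0.0194,0,0,0,-0.0194,0,0,0,-0.0194,0,0,0,-0.0194,0,0,0,-0.0194,0,0,0,-0.0194,0,0,0,-0.0194,0,0,0,-0.0194,0,0,0,-0.0194,0,0,0,-0.0194,0,0,0,-0.0103,0,0,0,0]' | python3 -m pendant
python3 - <<'E'
from h import *
np.set_printoptions(precision=4,suppress=True)
s=robot.get_state();print(s["q"])
c,M=shot("wrist");save(c,"w1.png");print(c["tool_from_camera"],c["mtx"])
for q in["plane_iron","bench_stone","setting_board","stop","stone_end","iron_tail","iron_edge"]:
    for r in robot.boxes_of(q,"wrist")[:2]: print(q,round(r["confidence"],2),w(M,r["position"]))
E
```

```text
clock: 2.2
position: [0.5102, -0.4374, 0.3252]
orientation: [[0.96, 0.28, 0.0], [0.28, -0.96, -0.0], [0.0, 0.0, -1.0]]
contact_force: [0.3, -1.3, -0.6]
gripper_width: 0.128
gripper_force: 0.0
clock: 3.2
position: [0.509, -0.4385, 0.3246]
orientation: [[-0.001, 1.0, -0.0], [1.0, 0.001, 0.0], [0.0, -0.0, -1.0]]
contact_force: [-0.6, -0.3, -0.3]
gripper_width: 0.008
gripper_force: 0.0
[ 48.2786  24.3785 -18.5621  81.1153   7.7823  75.7721  29.4199]
[[-0.0006 -0.9655 -0.2602  0.07  ]
 [ 1.     -0.0007  0.0004  0.0018]
 [-0.0006 -0.2602  0.9655 -0.162 ]
 [ 0.      0.      0.      1.    ]] [[275.7809   0.     250.5881]
 [  0.     275.7809 189.6308]
 [  0.       0.       1.    ]]
plane_iron 0.75 [ 0.5583 -0.4395  0.0558]
plane_iron 0.37 [ 0.58   -0.4283  0.0566]
bench_stone 0.96 [ 0.5837 -0.4324  0.0577]
setting_board 0.75 [ 0.4684 -0.4368  0.0465]
stop 0.78 [ 0.4636 -0.4327  0.043 ]
stone_end 0.68 [ 0.579  -0.4288  0.0562]
iron_tail 0.67 [ 0.5581 -0.4468  0.0561]
iron_edge 0.83 [ 0.5599 -0.4456  0.0567]
iron_edge 0.61 [ 0.4627 -0.4327  0.0417]
```

View pics/w1.png

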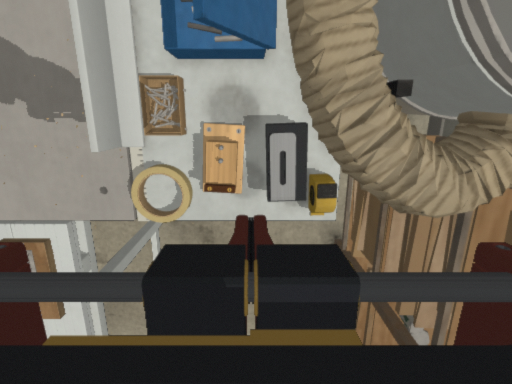

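The wrist view shows the iron at (283,160) on the black stone (265–307, 123–202), tail up towards the case. The board is at (224,158), with two studs at about (220,150) and (219,159) and the stop at the lower end, (222,188). I'll go lower and take two views.

Converted, 0.03 m / 0.3 = 0.1, -0.005 m / 0.3 = -0.0167.

```bash
echo '[-0.0167,0,0.1,0,-0.0167,0,0.1,0,-0.0167,0,0.1,0,-0.0167,0,0.1,0,0,0,0,0,0,0,0,0]' | python3 -m pendant
python3 - <<'E'
from h import *
import pickle
c,M=shot("wrist");save(c,"w2.png");pickle.dump((c,M),open("w2.pkl","wb"))
c,M=shot("top"); 
for u,v in [(330,150),(300,160),(350,130),(330,165)]: print(back(c,M,u,v))
E
echo '[0,0.0667,0,0,0,0.0667,0,0,0,0.0333,0,0,0,0,0,0,0,0,0,0]' | python3 -m pendant
python3 - <<'E'
from h import *
import pickle
c,M=shot("wrist");save(c,"w3.png");pickle.dump((c,M),open("w3.pkl","wb"))
a,_=pickle.load(open("w2.pkl","rb"))
cr=lambda c:cv2.resize(c["color"][90:230,130:390,::-1],None,fx=3,fy=3,interpolation=cv2.INTER_CUBIC)[:300 if 0 else None]
cv2.imwrite("pics/w2c.png",cr(a));
E
```

```text
clock: 4.1
position: [0.5083, -0.458, 0.2035]
orientation: [[0.001, 1.0, -0.003], [1.0, -0.001, 0.002], [0.002, -0.003, -1.0]]
contact_force: [1.1, -0.1, 0.4]
gripper_width: 0.002
gripper_force: 0.0
[ 0.61610717 -0.37407131  0.09910368]
[ 0.58642735 -0.28917237  0.0980497 ]
[ 0.67282371 -0.42949013  0.10661877]
[ 0.5801198  -0.38133663  0.05940137]
clock: 4.62
position: [0.5598, -0.4582, 0.2059]
orientation: [[-0.0, 1.0, 0.001], [1.0, 0.0, -0.001], [-0.001, 0.001, -1.0]]
contact_force: [-0.8, -0.6, -0.5]
gripper_width: 0.004
gripper_force: 0.0
```

View pics/w2c.png

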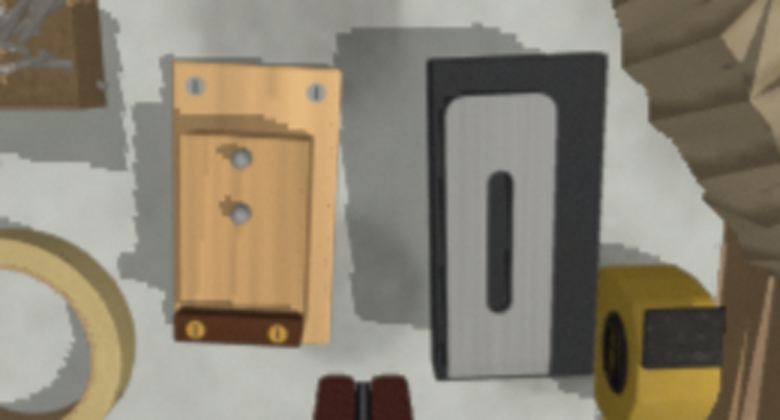

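The crop shows the iron's tail edge at crop row 94, its sides at columns 446 and 555, and its slot at 172–312. It reaches the stone's right-hand end (row 375). The board bed spans columns 180–310 with studs at (241,158) and (240,213), and the stop's upper face is at row about 305. The hose is right of the stone. Next I'll measure these precisely.

```bash
python3 - <<'E'
from h import *
import pickle
np.set_printoptions(precision=4,suppress=True)
for n in["w2","w3"]:
    c,M=pickle.load(open(n+".pkl","rb")); g=c["color"].astype(int); K=c["mtx"]
    D=c["depth"]; v,u=np.mgrid[0:384,0:512]
    P=np.stack([(u-K[0,2])/K[0,0]*D,(v-K[1,2])/K[1,1]*D,D],-1)@M[:3,:3].T+M[:3,3]
    X,Y,Z=P[...,0],P[...,1],P[...,2]
    gr=g.mean(2); sat=g.max(2)-g.min(2)
    box=(X>.52)&(X<.62)&(Y>-.53)&(Y<-.36)&(Z>.03)&(Z<.075)
    iron=box&(gr>105)&(sat<25); n_,lab,st,_=cv2.connectedComponentsWithStats(iron.astype(np.uint8)); iron=lab==1+st[1:,4].argmax()
    stone=box&(gr<80)&(Z>.045)
    def plane(m):
        A=np.c_[X[m],Y[m],np.ones(m.sum())]; s,*_=np.linalg.lstsq(A,Z[m],rcond=None); r=Z[m]-A@s; return s,r.std()
    er=cv2.erode(iron.astype(np.uint8),np.ones((5,5)))>0
    print(n,"iron plane",plane(er),Z[er].mean(),"stone",plane(cv2.erode(stone.astype(np.uint8),np.ones((3,3)))>0))
    zi=np.median(Z[er])
    def rect(m,name,z):
        cn=max(cv2.findContours(m.astype(np.uint8),0,1)[0],key=cv2.contourArea)[:,0]
        W=np.array([onplane(c,M,a,b,z)[:2] for a,b in cn]).astype(np.float32)
        r=cv2.minAreaRect(W*1000); print(name,r, "px",cn.min(0),cn.max(0)); return W
    rect(iron,"iron",zi)
    sl=cv2.morphologyEx(iron.astype(np.uint8),cv2.MORPH_CLOSE,np.ones((25,25)))>0
    rect(sl&~iron&(cv2.erode(sl.astype(np.uint8),np.ones((7,7)))>0),"slot",zi)
    st=cv2.morphologyEx(((stone|iron)).astype(np.uint8),cv2.MORPH_OPEN,np.ones((5,5)))>0
    rect(st,"stone",zi-.003)
    bed=(X>.42)&(X<.515)&(Y>-.49)&(Y<-.37)&(Z>.035)&(Z<.0515)&(sat>30)
    e=cv2.erode(bed.astype(np.uint8),np.ones((5,5)))>0
    print("bed",plane(e),np.median(Z[e])); rect(bed,"bed",np.median(Z[e]))
    stp=(X>.42)&(X<.515)&(Y>-.53)&(Y<-.43)&(gr<75)&(sat>25)
    print("stop z",np.median(Z[stp]));rect(stp,"stop",np.median(Z[stp]))
    h=(X>.59)&(Z>.03)&(Z<.35)&(Y<-.28)&(sat>25)&(Y>-.5)&(v<200)
    for y in np.arange(-.46,-.28,.02):
        k=h&(abs(Y-y)<.01); 
        if k.any(): print("hose y%.2f minx %.3f z@ %.3f  maxz(x<.66) %.3f"%(y,X[k].min(),Z[k][X[k].argmin()],Z[k&(X<.66)].max() if (k&(X<.66)).any() else 0),end=";")
    print()
E
```

```text
w2 iron plane (array([-0.0013,  0.0463,  0.0785]), np.float64(0.0007142560022316647)) 0.05718538371566986 stone (array([0.0203, 0.0451, 0.0628]), np.float64(0.0019389119266354457))
iron ((562.026123046875, -448.31146240234375), (39.67825698852539, 109.00443267822266), 1.4145478010177612) px [279 121] [315 216]
slot ((561.5772705078125, -448.3267822265625), (9.251104354858398, 53.26503372192383), 2.110663652420044) px [292 147] [300 193]
stone ((567.2666625976562, -441.47821044921875), (64.54053497314453, 122.68749237060547), 1.7786389589309692) px [272 108] [331 215]
bed (array([ 0.0019, -0.0002,  0.0439]), np.float64(0.0007167897226341905)) 0.04488636440068966
bed ((461.9690856933594, -443.955322265625), (71.32573699951172, 51.77273178100586), 86.86713409423828) px [188 134] [232 195]
stop z 0.296986780538834
stop ((475.3929748535156, -448.0807800292969), (14.851256370544434, 82.33843994140625), 89.9793472290039) px [  0 303] [271 345]
hose y-0.46 minx 0.616 z@ 0.034  maxz(x<.66) 0.064;hose y-0.44 minx 0.640 z@ 0.068  maxz(x<.66) 0.103;hose y-0.42 minx 0.626 z@ 0.057  maxz(x<.66) 0.
[... 1026 characters left out ...]
), (80.41427612304688, 51.30190658569336), 86.6482162475586) px [145 133] [189 201]
stop z 0.2926841397024882
stop ((489.0079650878906, -453.5627136230469), (15.882636070251465, 21.531755447387695), 89.87759399414062) px [  0 303] [ 63 344]
hose y-0.46 minx 0.616 z@ 0.036  maxz(x<.66) 0.065;hose y-0.44 minx 0.641 z@ 0.065  maxz(x<.66) 0.103;hose y-0.42 minx 0.626 z@ 0.053  maxz(x<.66) 0.107;hose y-0.40 minx 0.613 z@ 0.054  maxz(x<.66) 0.111;hose y-0.38 minx 0.603 z@ 0.057  maxz(x<.66) 0.121;hose y-0.36 minx 0.593 z@ 0.057  maxz(x<.66) 0.114;hose y-0.34 minx 0.590 z@ 0.062  maxz(x<.66) 0.120;hose y-0.32 minx 0.590 z@ 0.079  maxz(x<.66) 0.119;hose y-0.30 minx 0.590 z@ 0.082  maxz(x<.66) 0.118;
```

```bash
python3 - <<'E'
from h import *
import pickle
np.set_printoptions(precision=3,suppress=True)
for n in["w2","w3"]:
    c,M=pickle.load(open(n+".pkl","rb")); g=c["color"].astype(int); K=c["mtx"]
    D=c["depth"]; v,u=np.mgrid[0:384,0:512]
    P=np.stack([(u-K[0,2])/K[0,0]*D,(v-K[1,2])/K[1,1]*D,D],-1)@M[:3,:3].T+M[:3,3]
    X,Y,Z=P[...,0],P[...,1],P[...,2]
    for y in np.arange(-.42,-.25,.015):
        k=(abs(Y-y)<.003)&(X>.5)&(X<.68)&(Z<.4)&(v<200)&(X>(.603 if y<-.375 else .5))
        r=[]
        for x0 in np.arange(.53,.67,.01):
            kk=k&(abs(X-x0)<.005); r.append(Z[kk].max() if kk.any() else np.nan)
        print(n,"y%.3f"%y,np.array(r))
E
```

```text
w2 y-0.420 [  nan   nan   nan   nan   nan   nan   nan   nan 0.    0.001 0.085 0.097
 0.103 0.11  0.113]
w2 y-0.405 [   nan    nan    nan    nan    nan    nan    nan    nan -0.     0.073
  0.092  0.104  0.109  0.11   0.113]
w2 y-0.390 [  nan   nan   nan   nan   nan   nan   nan   nan 0.064 0.092 0.106 0.11
 0.113 0.114 0.117]
w2 y-0.375 [0.001 0.001 0.002 0.002 0.002 0.002 0.002 0.055 0.091 0.105 0.108 0.109
 0.118 0.121 0.12 ]
w2 y-0.360 [0.002 0.002 0.001 0.001 0.002 0.002 0.064 0.091 0.103 0.107 0.112 0.112
 0.112 0.112 0.115]
w2 y-0.345 [0.003 0.001 0.002 0.002 0.002 0.002 0.074 0.096 0.104 0.111 0.112 0.116
 0.117 0.114 0.114]
w2 y-0.330 [0.002 0.001 0.002 0.002 0.003 0.002 0.088 0.1   0.109 0.115 0.117 0.115
 0.115 0.117 0.114]
w2 y-0.315 [0.001 0.002 0.002 0.001 0.003 0.002 0.101 0.107 0.112 0.116 0.118 0.118
 0.115 0.111 0.108]
w2 y-0.300 [0.002 0.002 0.002 0.002 0.069 0.089 0.101 0.108 0.113 0.115 0.116 0.116
 0.115 0.114 0.108]
w2 y-0.285 [0.001 0.002 0.002 0.002 0.073 0.082 0.001   nan   nan   nan   nan   nan
   nan   nan   nan]
w2 y-0.270 [0.001 0.003 0.002 0.003 0.002 0.00
[... 647 characters left out ...]
17]
w3 y-0.345 [0.002 0.001 0.002 0.002 0.002 0.001 0.074 0.097 0.104 0.11  0.113 0.115
 0.116 0.112 0.114]
w3 y-0.330 [0.001 0.001 0.002 0.001 0.002 0.001 0.088 0.1   0.108 0.114 0.117 0.114
 0.116 0.117 0.115]
w3 y-0.315 [0.002 0.002 0.002 0.002 0.001 0.002 0.099 0.106 0.111 0.116 0.118 0.118
 0.115 0.11  0.109]
w3 y-0.300 [0.002 0.002 0.001 0.002 0.069 0.087 0.101 0.107 0.112 0.115 0.116 0.115
 0.116 0.114 0.109]
w3 y-0.285 [0.001 0.002 0.002 0.002 0.073 0.082   nan   nan   nan   nan   nan   nan
   nan   nan   nan]
w3 y-0.270 [0.035 0.002 0.002 0.003 0.002   nan   nan   nan   nan   nan   nan   nan
   nan   nan   nan]
w3 y-0.255 [nan nan nan nan nan nan nan nan nan nan nan nan nan nan nan]
```

Converted, 0.03 m / 0.3 = 0.1, 0.02 m / 0.3 = 0.0667, -2 degrees / 360 = -0.0056.

```bash
cat > f.py <<'E'
from h import *
import sys
n=int(sys.argv[1]) if len(sys.argv)>1 else 4
F=[];P=[]
for i in range(n):
    s=robot.get_state();F.append(s["contact_force"]);P.append(s["position"])
    if i<n-1: robot.camera("top")
np.set_printoptions(precision=4,suppress=True)
print("F",np.mean(F,0),"P",np.mean(P,0),"sd",np.std(P,0),np.std(F,0),s["clock"],s["gripper_width"],s["gripper_force"])
E
echo '[-0.0467,0.005,0.0667,0,-0.0467,0.005,0.1,-0.0056,0,0,0.1,0,0,0,0.1,0,0,0,0.0667,0,0,0,0.0333,0,0,0,0,0,0,0,0,0,0,0,0,0]' | python3 -m pendant >/dev/null; python3 f.py
```

```text
F [ 0.5142 -0.1193  0.3746] P [ 0.563  -0.4873  0.0669] sd [0.0001 0.0001 0.0002] [0.345  0.3226 0.4144] 5.5667 0.003416540992247575 0.0
```

Converted, 0.003 m / 0.3 = 0.01, 0.001 m / 0.3 = 0.0033.

```bash
echo '[0,0,0.01,0,0,0,0.01,0,0,0,0.0033,0,0,0,0,0,0,0,0,0]' | python3 -m pendant | egrep "pos|force"; for i in 1; do echo '[0,0,0.0027,0,0,0,0,0,0,0,0,0]' | python3 -m pendant| egrep "pos|force"; done; python3 f.py 3
```

```text
position: [0.562, -0.4864, 0.0574]
contact_force: [-0.5, 0.3, 0.9]
gripper_force: 0.0
position: [0.5621, -0.4865, 0.0569]
contact_force: [-0.3, 0.1, 1.0]
gripper_force: 0.0
F [ 0.3931 -0.2237  0.3644] P [ 0.5621 -0.4865  0.0569] sd [0. 0. 0.] [0.5435 0.5104 0.5647] 6.3333 0.005950400664137465 0.0
```

Converted, 0.0004 m / 0.3 = 0.0013.

```bash
echo '[0,0,0.0013,0,0,0,0,0]' | python3 -m pendant| egrep "pos|t_force"; echo '[0,0,0.0013,0,0,0,0,0]' | python3 -m pendant| egrep "pos|t_force"
```

```text
position: [0.5621, -0.4865, 0.0564]
contact_force: [-0.3, -0.4, -0.3]
position: [0.5622, -0.4865, 0.0563]
contact_force: [0.6, 0.3, 1.5]
```

Converted, 0.0004 m / 0.3 = 0.0013.

```bash
echo '[0,0,0.0013,0,0,0,0,0]' | python3 -m pendant| egrep "pos|t_force"
```

```text
position: [0.5622, -0.4865, 0.0561]
contact_force: [-0.9, 1.7, 3.5]
```

Converted, 0.0002 m / 0.3 = 0.0007.

```bash
echo '[0,0,0.0007,0,0,0,0,0]' | python3 -m pendant| egrep "pos|t_force"
```

```text
position: [0.5622, -0.4865, 0.0561]
contact_force: [-1.9, 0.6, 5.6]
```

Converted, 0.0002 m / 0.3 = 0.0007.

```bash
echo '[0,0,0.0007,0,0,0,0,0]' | python3 -m pendant| egrep "pos|t_force"; python3 f.py 3
```

```text
position: [0.5622, -0.4865, 0.0561]
contact_force: [-2.5, 1.9, 6.3]
F [-1.9454  1.976   6.6445] P [ 0.5622 -0.4865  0.0561] sd [0. 0. 0.] [0.4029 0.2346 0.7061] 7.2667 0.006157536112933879 3.237586321404251
```

```bash
echo '[0,0,0.0013,0,0,0,0,0]' | python3 -m pendant| egrep "pos|t_force"; python3 f.py 2;
```

```text
position: [0.5622, -0.4865, 0.0561]
contact_force: [-2.9, 2.7, 8.8]
F [-2.4172  2.436   8.6996] P [ 0.5622 -0.4865  0.056 ] sd [0. 0. 0.] [0.4568 0.252  0.1311] 7.4833 0.0031662244339917375 4.231659269330521
```

Converted, 0.0005 m / 0.3 = 0.0017.

```bash
echo '[0,0,0.0017,0,0,0,0,0]' | python3 -m pendant| egrep "t_force"; echo '[0.0083,-0.002,-0.0004,0,0.0083,-0.002,-0.0004,0,0.0083,-0.002,-0.0004,0,0.0083,-0.002,-0.0004,0,0,0,0,0]' | python3 -m pendant| egrep "pos|t_force"; python3 f.py 2;
```

```text
contact_force: [-4.1, 2.1, 10.9]
position: [0.5603, -0.4785, 0.0565]
contact_force: [0.1, -2.0, 5.9]
F [ 0.2796 -2.4529  5.9395] P [ 0.5603 -0.4785  0.0565] sd [0. 0. 0.] [0.192  0.4235 0.0751] 8.1167 0.004370355383916269 3.2846498830792825
```

Converted, 0.001 m / 0.3 = 0.0033.

```bash
echo '[0,0,0.0033,0,0,0,0,0]' | python3 -m pendant| egrep "t_force"; echo '[0.0083,-0.002,0,0,0.0083,-0.002,0,0,0,0,0,0]' | python3 -m pendant| egrep "pos|t_force"; python3 f.py 2; python3 - <<'E'
from h import *
c,M=shot("wrist")
r=robot.masks_of("plane_iron","wrist")
print([ (x["confidence"],x["region"].sum()) for x in r])
save(c,"w4.png")
E
```

```text
contact_force: [-1.5, -0.8, 12.4]
position: [0.5595, -0.475, 0.0566]
contact_force: [1.1, -4.4, 8.0]
F [ 1.2012 -4.0053  8.651 ] P [ 0.5595 -0.475   0.0566] sd [0. 0. 0.] [0.0727 0.4089 0.6483] 8.5833 0.005227375358104399 4.739595635446676
[(0.9, np.int64(9019))]
```

View pics/w4.png

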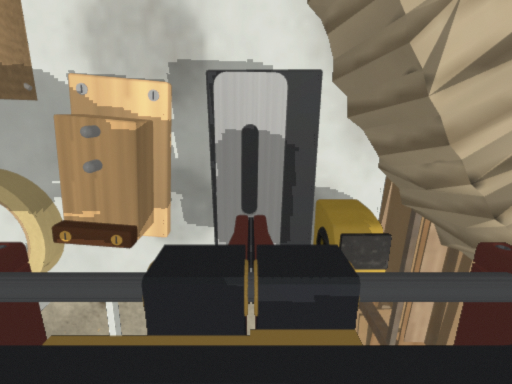

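The iron is carried along: its tail is now at row 73, with the stone's end at row 70. The fingertip is at (250,215), just in front of the slot. I'll continue.

Converted, 0.0025 m / 0.3 = 0.0083, -0.0006 m / 0.3 = -0.002.

```bash
echo '[0.0083,-0.002,0.0013,0,0.0083,-0.002,0.0007,0,0.0083,-0.002,0,0,0.0083,-0.002,0,0]' | python3 -m pendant| egrep "pos|t_force"; python3 f.py 2; python3 - <<'E'
from h import *
c,M=shot("wrist")
g=c["color"].astype(int).mean(2)
for col in (232,268): print(col,g[40:100:2,col].astype(int))
E
```

```text
position: [0.5575, -0.4668, 0.0569]
contact_force: [1.4, -7.0, 11.9]
F [ 1.6067 -7.0488 11.8034] P [ 0.5575 -0.4665  0.0569] sd [0.0001 0.0003 0.    ] [0.1704 0.0665 0.0832] 9.0667 0.0034534252854887715 5.682527177073382
232 [212 212 212 210 209 209 209 207 208 208 207 209 209 209 208 206 180 174
 174 173 174 174 174 174 173 174 174 173 173 172]
268 [213 215 214 214 214 216 215 215 215 216 216 216 216 216 216 215 205 178
 177 176 177 176 175 176 177 175 175 175 175 175]
```

Converted, 0.0025 m / 0.3 = 0.0083, -0.0001 m / 0.3 = -0.0003.

```bash
echo '[0.0083,-0.0027,-0.0003,0,0.0083,-0.0027,-0.0003,0,0.0083,-0.0027,-0.0003,0,0.0083,-0.0027,-0.0003,0]' | python3 -m pendant| egrep "pos|t_force"; python3 f.py 2; python3 - <<'E'
from h import *
c,M=shot("wrist")
g=c["color"].astype(int).mean(2)
for col in (232,268): print(col,g[60:84:2,col].astype(int))
for r in(110,140,170):print(onplane(c,M,200,r,.057),g[r,196:312:3].astype(int))
for t in(72,): print(onplane(c,M,232,t,.0605))
E
```

```text
position: [0.5542, -0.4568, 0.0574]
contact_force: [2.1, -7.3, 10.5]
F [ 1.4067 -7.3636 10.6931] P [ 0.5541 -0.4566  0.0573] sd [0.0001 0.0003 0.    ] [0.6684 0.0403 0.2416] 9.5 0.004813344721205241 5.791127220541057
232 [206 206 206 206 206 203 166 168 169 168 168 167]
268 [211 212 213 212 212 211 211 185 178 178 178 178]
[ 0.52511744 -0.38438757  0.057     ] [123 126 127 129 130 133 138  52 134 170 172 168 168 170 171 168 172 170
 173 173 174 171 172 177 176 174 171 176 173 175 176 173 130  61  61  63
  61  60  61]
[ 0.5248304  -0.40109735  0.057     ] [144 144 145 145 146 148 147  86 116 119 120 117 118 119 118 120 118  44
  43  44  43  41  56 120 121 120 123 119 120 128 173 124  60  61  62  62
  61  63  62]
[ 0.52452634 -0.41879873  0.057     ] [148 148 147 147 148 148 149 147 120 118 117 117 117 119 116 120  66  41
  41  39  43  46 120 118 119 124 119 121 122 119  78  42  45  60  61  60
  59  62  60]
[ 0.54304461 -0.36440363  0.0605    ]
```

Converted, 0.0025 m / 0.3 = 0.0083, -0.0008 m / 0.3 = -0.0027.

```bash
echo '[0.0083,-0.0027,-0.0003,0,0.0083,-0.0027,-0.0003,0,0.0083,-0.0027,-0.0003,0,0.0083,-0.0027,-0.0003,0]' | python3 -m pendant| egrep "pos|t_force"
```

```text
position: [0.5508, -0.4471, 0.0578]
contact_force: [2.0, -7.7, 11.4]
```

```bash
echo '[0.0083,-0.002,0.0003,0,0.0083,-0.002,0,0,0.0083,-0.002,0,0,0.0033,0,0,0,0,0,0,0,0,0,0,0]' | python3 -m pendant| egrep "pos|t_force"; python3 f.py 2; python3 - <<'E'
from h import *
c,M=shot("wrist");save(c,"w5.png")
g=c["color"].astype(int).mean(2)
for col in (232,268): print(col,g[60:84:1,col].astype(int))
for t in(72,): print(onplane(c,M,232,t,.061))
E
```

```text
position: [0.5487, -0.4391, 0.0581]
contact_force: [0.6, -7.0, 13.6]
F [ 0.6437 -7.6228 13.928 ] P [ 0.5486 -0.4391  0.0581] sd [0. 0. 0.] [0.0328 0.6227 0.3144] 10.4333 0.0057755145610153425 7.0128343837859575
232 [201 200 200 200 201 200 198 163 149 148 144 142 141 140 140 141 141 140
 141 140 141 142 143 147]
268 [204 203 202 203 203 203 204 204 203 203 204 205 206 205 205 201 178 171
 171 170 170 170 170 169]
[ 0.53767539 -0.34721132  0.061     ]
```

View pics/w5.png

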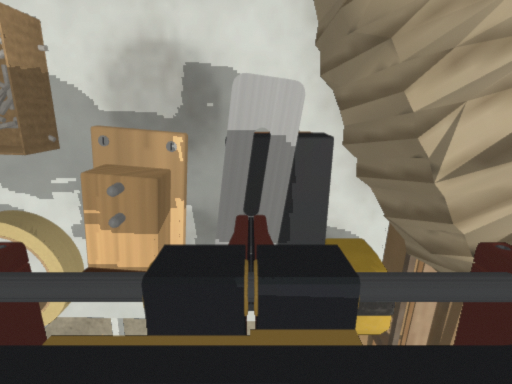

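The iron has yawed: its tail is at about (268,76), leaning right, and the slot leans about 8° from the tool axis. The stone's end is at row 133 and the hose edge at about (330,80). I'll turn the pressing finger to bring the tail back.

Converted, -2 degrees / 360 = -0.0056.

```bash
cat > iron.py <<'E'
from h import *
np.set_printoptions(precision=4,suppress=True)
def meas(fn=None,planez=lambda x,y:.0785+.0465*y-.0013*0):
    c,M=shot("wrist"); 
    if fn: save(c,fn)
    r=robot.masks_of("plane_iron","wrist"); m=r[0]["region"]
    g=c["color"].astype(int);K=c["mtx"];D=c["depth"]; v,u=np.mgrid[0:384,0:512]
    P=np.stack([(u-K[0,2])/K[0,0]*D,(v-K[1,2])/K[1,1]*D,D],-1)@M[:3,:3].T+M[:3,3]
    q=P[m&(D>0)]; e=P[(cv2.erode(m.astype(np.uint8),np.ones((5,5)))>0)]
    A=np.c_[e[:,:2],np.ones(len(e))]; s=np.linalg.lstsq(A,e[:,2],rcond=None)[0]; 
    cn=max(cv2.findContours(m.astype(np.uint8),0,1)[0],key=cv2.contourArea)[:,0]
    W=[]
    for a,b in cn:
        z=.058
        for _ in range(3): p=onplane(c,M,a,b,z); z=s@np.r_[p[:2],1]
        W.append(p[:2])
    R=cv2.minAreaRect((np.array(W)*1000).astype(np.float32)); 
    print("conf",r[0]["confidence"],"plane",s,"rect",R); print("corners",cv2.boxPoints(R))
    return c,M,P,m
if __name__=="__main__":
    import sys; meas(sys.argv[1] if len(sys.argv)>1 else None)
E
python3 iron.py; echo '[0,0,0,-0.0056,0,0,0,-0.0056,0,0,0,0]' | python3 -m pendant| egrep "pos|t_force";python3 iron.py
```

```text
conf 0.88 plane [-0.0439  0.071   0.1123] rect ((553.0011596679688, -400.1396179199219), (104.00984191894531, 40.172908782958984), 83.9798583984375)
corners [[ 527.5713 -449.7511]
 [ 567.5227 -453.9644]
 [ 578.431  -350.5281]
 [ 538.4796 -346.3149]]
position: [0.5491, -0.4385, 0.0581]
contact_force: [1.0, -5.8, 13.9]
conf 0.69 plane [-0.0479  0.0659  0.1124] rect ((553.077880859375, -400.56512451171875), (104.42347717285156, 40.698238372802734), 84.03861236572266)
corners [[ 527.4162 -450.3811]
 [ 567.8943 -454.6079]
 [ 578.7396 -350.7492]
 [ 538.2614 -346.5223]]
```

Converted, 0.0015 m / 0.3 = 0.005, 2 degrees / 360 = 0.0056.

```bash
echo '[0.005,0,0,0.0056,0.005,0,0,0.0056,0,0,0,0]' | python3 -m pendant| egrep "pos|t_force"; echo '[0,0,-0.0333,0,0,0,-0.0667,0,0,0,-0.1,0,0,0,-0.1,0,0,0,0,0,0,0,0,0]' | python3 -m pendant| egrep "pos|t_force"
python3 - <<'E'
from iron import *
c,M,P,m=meas("w6.png")
K=c["mtx"];g=c["color"].mean(2)
X,Y,Z=P[...,0],P[...,1],P[...,2]
st=(Z>.045)&(Z<.065)&(g<85)&(X>.53)&(X<.605)&(Y<-.36)&(Y>-.5)&~(cv2.dilate(m.astype(np.uint8),np.ones((7,7)))>0)
for x in np.arange(.58,.60,.004):
    k=st&(abs(X-x)<.002); print(x, np.sort(Y[k])[-4:] if k.any() else None)
k=st&(X>.575);print("stone xmax",np.percentile(X[k],99))
E
```

```text
position: [0.5483, -0.4365, 0.0582]
contact_force: [-0.3, -8.0, 14.1]
position: [0.5468, -0.4304, 0.1458]
contact_force: [-0.4, -0.5, -0.2]
conf 0.71 plane [-0.0529  0.0736  0.1184] rect ((552.7871704101562, -400.87982177734375), (108.62444305419922, 40.28367233276367), 83.47386169433594)
corners [[ 526.603  -452.5508]
 [ 566.6255 -457.1293]
 [ 578.9714 -349.2088]
 [ 538.9488 -344.6303]]
0.58 [-0.3799 -0.3796 -0.3795 -0.3795]
0.584 [-0.3794 -0.3794 -0.3794 -0.3792]
0.588 [-0.3792 -0.3792 -0.3792 -0.3791]
0.592 [-0.3792 -0.3791 -0.379  -0.3789]
0.596 [-0.3795 -0.3794 -0.379  -0.3789]
0.6 [-0.4342 -0.4336 -0.4323 -0.4313]
stone xmax 0.599646432463385
```

View pics/w6.png

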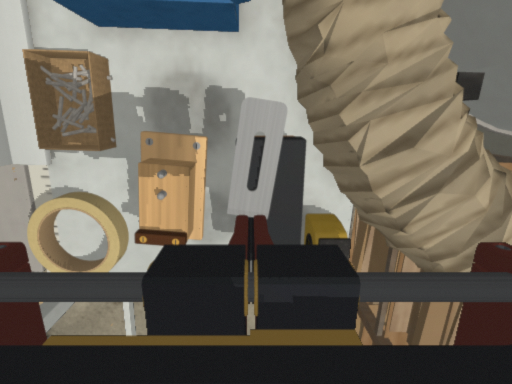

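The iron's tail is at (262,100), about 32 mm past the stone's end and leaning right towards the hose edge at about (305,100). There is too little room for a finger there, so I'll nudge the iron's right side leftwards, slightly tailward of its centre.

Careful with the scale: shifts go in shares of 0.3 m and turns go in shares of 360 degrees. That gives: 0.03 m / 0.3 = 0.1, 0.0229 m / 0.3 = 0.0763.

```bash
echo '[0.0613,0.0763,0,0,0.0613,0.0763,0,0,0,0,0.1,0,0,0,0.1,0,0,0,0.0667,0,0,0,0.01,0,0,0,0,0,0,0,0,0]' | python3 -m pendant| egrep "pos|t_force"; python3 f.py 2;python3 - <<'E'
from h import *
c,M=shot("wrist");save(c,"w7.png")
E
```

```text
position: [0.5893, -0.3913, 0.059]
contact_force: [-0.0, 0.3, 0.4]
F [-0.1685  0.0709  0.1826] P [ 0.5894 -0.3914  0.0593] sd [0.0001 0.0001 0.0002] [0.1283 0.1817 0.2649] 12.5 0.008119653907030015 0.0
```

View pics/w7.png

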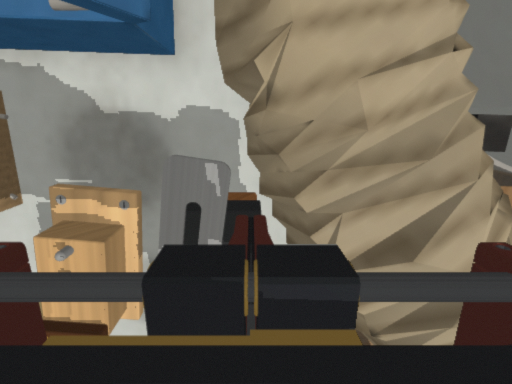

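Converted, 0.001 m / 0.3 = 0.0033.

```bash
echo '[0,0,0.0033,0,0,0,0,0]' | python3 -m pendant| egrep "pos|t_force"; echo '[0,-0.0083,0,0,0,-0.0083,0,0,0,-0.0083,0,0,0,-0.0083,0,0,0,0,0,0]' | python3 -m pendant| egrep "pos|t_force";python3 iron.py
```

```text
position: [0.5901, -0.3921, 0.0597]
contact_force: [-0.6, 0.4, -1.1]
position: [0.5796, -0.3928, 0.0601]
contact_force: [-0.6, -0.1, -0.1]
conf 0.68 plane [0.0564 0.1314 0.0784] rect ((555.3872680664062, -376.9805908203125), (63.77207946777344, 40.623291015625), 82.18018341064453)
corners [[ 530.9261 -405.8065]
 [ 571.1716 -411.3337]
 [ 579.8484 -348.1546]
 [ 539.6029 -342.6275]]
```

Converted, 0.005 m / 0.3 = 0.0167, 0.001 m / 0.3 = 0.0033.

```bash
echo '[0,0.0167,0,0,0,0.0167,0,0,0,0,0.0033,0,0,0,0.0027,0,0,0,0,0]' | python3 -m pendant| egrep "pos|t_force"; echo '[0,-0.01,0,0,0,-0.01,0,0,0,-0.0067,0,0,0,-0.0067,0,0,0,-0.0067,0,0,0,0,0,0]' | python3 -m pendant| egrep "pos|t_force";python3 iron.py
```

```text
position: [0.5903, -0.3919, 0.0577]
contact_force: [0.0, -0.1, -0.3]
position: [0.5778, -0.3928, 0.0583]
contact_force: [0.4, 1.0, -0.2]
conf 0.72 plane [0.1143 0.1873 0.0677] rect ((550.935302734375, -377.1620178222656), (63.214324951171875, 40.70866012573242), 84.61621856689453)
corners [[ 527.7052 -406.72  ]
 [ 568.2343 -410.5396]
 [ 574.1654 -347.6041]
 [ 533.6364 -343.7845]]
```

Converted, -0.002 m / 0.3 = -0.0067, -0.001 m / 0.3 = -0.0033.

```bash
echo '[0,-0.0067,0,0,0,-0.0067,0,0,0,-0.0067,0,0,0,-0.0033,0,0,0,0,0,0]' | python3 -m pendant| egrep "pos|t_force"; echo '[0,0.0133,0,0,0,0.0067,-0.0333,0,0,0,-0.1,0,-0.05,-0.04,-0.1333,0,-0.05,-0.04,-0.0333,0,0,0,0,0,0,0,0,0]' | python3 -m pendant 0.55| egrep "pos|t_force";python3 - <<'E'
from iron import *
c,M,P,m=meas("w8.png")
X,Y,Z=P[...,0],P[...,1],P[...,2];g=c["color"].astype(int);gr=g.mean(2)
b=(gr>100)&(cv2.erode(m.astype(np.uint8),np.ones((3,3)))>0)&(Z>.05)&(Z<.07)
A=np.c_[X[b],Y[b],np.ones(b.sum())];s=np.linalg.lstsq(A,Z[b],rcond=None)[0];print(s,(Z[b]-A@s).std(),b.sum())
E
```

```text
position: [0.571, -0.3929, 0.0581]
contact_force: [-0.1, -0.0, 0.4]
position: [0.5549, -0.4239, 0.147]
contact_force: [0.4, 0.4, 0.1]
conf 0.9 plane [0.1015 0.1028 0.0461] rect ((544.5746459960938, -404.7035217285156), (40.59733963012695, 109.50115203857422), 3.8500664234161377)
corners [[ 520.6455 -351.4395]
 [ 527.998  -460.6935]
 [ 568.5038 -457.9676]
 [ 561.1512 -348.7135]]
[-0.0015  0.048   0.0792] 0.0007082040696342182 3909
```

View pics/w8.png

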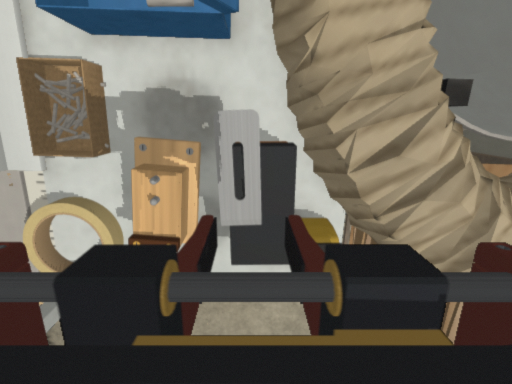

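The iron now lies flat and well aligned: tail at (238,111), slot straight, hose edge at about (290,110). There is room for the fingers on both sides. Next I'll check the overhang and move above the tail.

Converted, 0.0312 m / 0.3 = 0.104, 0.0311 m / 0.3 = 0.1037, -1.9 degrees / 360 = -0.0053.

```bash
echo '[0.104,-0.0183,0,0,0.1037,-0.0183,0,-0.0053,0,0,0.1,0,0,0,0.1,0,0,0,0,0,0,0,0,0,0,0,0,0]' | python3 -m pendant| egrep "pos|t_force|ori|width"
python3 - <<'E'
from h import *
from scipy.optimize import brentq
im=cv2.imread("pics/w8.png").mean(2)
for u in(228,232,236,240,244,248): print(u,im[102:122,u].astype(int))
for u in(270,276,282,288): print(u,im[134:152,u].astype(int))
E
```

```text
position: [0.5427, -0.3602, 0.0862]
orientation: [[-0.068, 0.998, 0.0], [0.998, 0.068, 0.0], [0.0, 0.0, -1.0]]
contact_force: [-0.0, -1.5, 0.1]
gripper_width: 0.549
228 [191 190 189 189 188 188 189 185 163 160 160 160 160 160 159 158 159 159
 160 159]
232 [193 192 191 191 191 191 191 184 170 160 159 160 159 159 159 158 158 157
 160 158]
236 [195 194 195 194 194 194 193 185 164 160 162 161 161 162 160 161 160 161
 162 160]
240 [196 197 196 196 196 196 194 182 168 161 161 161 160 161 160 161 159 159
 160 161]
244 [196 197 197 197 197 196 194 181 164 160 161 161 160 161 162 161 161 160
 160 161]
248 [195 195 193 195 195 196 193 176 163 161 161 160 160 161 160 160 161 160
 160 160]
270 [168 149 142 142 142 140 134  96  60  36  33  35  46  54  55  55  55  56]
276 [197 194 158 146 141 139 127  93  56  36  30  36  47  52  55  54  56  54]
282 [195 196 194 196 196 194 173 107  57  38  31  37  46  53  55  54  55  54]
288 [191 191 190 190 191 192 190 177 120  57  34  37  49  54  55  56  55  57]
```

Converted, 0.015 m / 0.3 = 0.05, -0.001 m / 0.3 = -0.0033.

```bash
echo '[-0.005,-0.0033,0.05,0,0,0,0.05,0,0,0,0.02,0,0,0,0,0,0,0,0,0,0,0,0,0]' | python3 -m pendant| egrep "pos|t_force|ori|width"; python3 f.py 2; echo '[0,0,0,0,0,0,0,0,0,0,0,0,0,0,0,0,0,0,0,0,0,0,0,0,0,0,0,0,0,0,0,0]' | python3 -m pendant 0.3 12;
```

```text
position: [0.542, -0.3625, 0.0511]
orientation: [[-0.067, 0.998, 0.002], [0.998, 0.067, -0.001], [-0.001, 0.002, -1.0]]
contact_force: [-0.3, 0.8, -0.9]
gripper_width: 0.557
F [-0.4665  0.4284 -0.4767] P [ 0.542  -0.3625  0.0511] sd [0. 0. 0.] [0.2098 0.3353 0.4009] 16.4833 0.5503979916678584 0.0
clock: 17.15
position: [0.5414, -0.3623, 0.0501]
orientation: [[-0.067, 0.998, 0.001], [0.998, 0.067, -0.0], [-0.001, 0.001, -1.0]]
contact_force: [1.4, 0.1, 4.0]
gripper_width: 0.451
gripper_force: 12.0
```

Converted, -0.012 m / 0.3 = -0.04, -0.008 m / 0.3 = -0.0267.

```bash
echo '[0,0,0,0,0,0,0,0,0,0,0,0,0,0,-0.0133,0,0,0,-0.0267,0,0,0,-0.04,0,0,0,-0.04,0,0,0,-0.04,0,0,0,-0.04,0,0,0,0,0,0,0,0,0]' | python3 -m pendant - 40;python3 - <<'E'
from iron import *
c,M,P,m=meas()
X,Y,Z=P[...,0],P[...,1],P[...,2];g=c["color"].astype(int);gr=g.mean(2)
b=(gr>95)&(cv2.erode(m.astype(np.uint8),np.ones((3,3)))>0)&(Z>.08)&(Z<.15)
A=np.c_[X[b],Y[b],np.ones(b.sum())];s=np.linalg.lstsq(A,Z[b],rcond=None)[0];print(s,(Z[b]-A@s).std(),b.sum())
cc,_=shot("scene"); 
cv2.imwrite("pics/s9.png",np.vstack([cv2.resize(c["color"][60:250,150:350,::-1],(400,380)),cv2.resize(cc["color"][90:200,220:370,::-1],(400,293))])[:600])
E
```

```text
clock: 18.07
position: [0.5416, -0.3625, 0.111]
orientation: [[-0.067, 0.998, 0.002], [0.998, 0.067, -0.001], [-0.001, 0.002, -1.0]]
contact_force: [-0.3, 0.1, -1.3]
gripper_width: 0.447
gripper_force: 40.0
conf 0.75 plane [-0.007   0.11    0.1668] rect ((543.6015625, -367.16650390625), (40.17349624633789, 38.13568115234375), 3.734060525894165)
corners [[ 522.3156 -349.4473]
 [ 524.7993 -387.502 ]
 [ 564.8875 -384.8857]
 [ 562.4039 -346.831 ]]
[0.0011 0.0508 0.1392] 0.0005622039607076106 4523
```

View pics/s9.png

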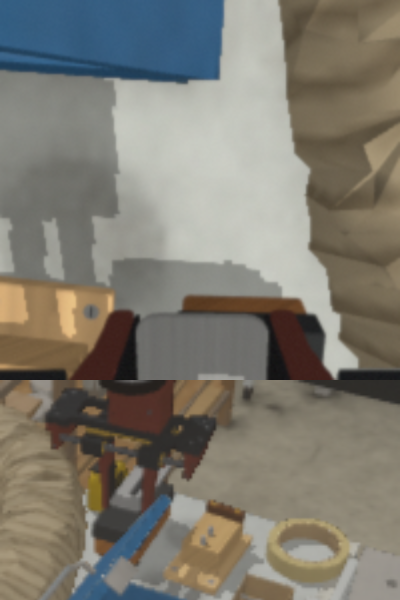

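The iron is held level between the fingers by its tail. Now a precise measurement of the board from the stored views.

```bash
python3 - <<'E'
from h import *
import pickle
np.set_printoptions(precision=1,suppress=True)
for n in["w2","w3"]:
    c,M=pickle.load(open(n+".pkl","rb")); g=c["color"].astype(int); K=c["mtx"];D=c["depth"]; v,u=np.mgrid[0:384,0:512]
    P=np.stack([(u-K[0,2])/K[0,0]*D,(v-K[1,2])/K[1,1]*D,D],-1)@M[:3,:3].T+M[:3,3]
    X,Y,Z=P[...,0],P[...,1],P[...,2];gr=g.mean(2);sat=g.max(2)-g.min(2)
    box=(X>.42)&(X<.515)&(Y>-.53)&(Y<-.36)&(Z>.005)&(v<230)
    def rect(m,z,name):
        m=m.astype(np.uint8); cn=max(cv2.findContours(m,0,1)[0],key=cv2.contourArea)[:,0]
        W=np.array([onplane(c,M,a,b,z)[:2] for a,b in cn]).astype(np.float32)*1000
        r=cv2.minAreaRect(W); print(n,name,np.array(r[0]),np.array(r[1]),round(r[2],2),"zmed",np.median(Z[m>0]));print(cv2.boxPoints(r).round(1).tolist())
    rect(box&(gr<95)&(Z>.05)&(Z<.065)&(sat>15),.057,"stop")
    rect(box&(sat>25)&(Z>.041)&(Z<.049)&(gr>100),.045,"bed")
    base=box&(sat>25)&(Z>.008)&(Z<.0175); rect(base|(box&(Z>.02)&(sat>25)),.012,"base-ish")
    sm=(box&(sat<28)&(Y<-.38)&(Y>-.46)&(Z>.047)&(Z<.062)&(X<.49)).astype(np.uint8)
    k,l,s,ce=cv2.connectedComponentsWithStats(sm)
    for i in range(1,k):
        if s[i,4]>5: print("stud",s[i,4],ce[i],onplane(c,M,*ce[i],.055)[:2]*1000,Z[l==i].max()*1000)
E
```

```text
w2 stop [ 461.2 -481.6] [13.3 49. ] 86.76 zmed 0.05658775253595849
[[436.29998779296875, -486.8999938964844], [485.29998779296875, -489.70001220703125], [486.0, -476.3999938964844], [437.1000061035156, -473.6000061035156]]
w2 bed [ 462.5 -443.8] [69.1 50.2] 86.77 zmed 0.044858161665326274
[[435.5, -476.8999938964844], [485.6000061035156, -479.70001220703125], [489.5, -410.70001220703125], [439.3999938964844, -407.8999938964844]]
w2 base-ish [ 462.7 -442.8] [121.4  69.4] 86.9 zmed 0.04441672227951615
[[424.79998779296875, -501.5], [494.1000061035156, -505.20001220703125], [500.6000061035156, -384.0], [431.3999938964844, -380.29998779296875]]
stud 31 [210.1 142.4] [ 464.8 -416.8] 57.3967170186036
stud 32 [209.6 160.8] [ 463.4 -437.5] 57.627545773515806
w3 stop [ 461.2 -481.4] [13.2 49.5] 86.93 zmed 0.056568384936487026
[[436.20001220703125, -486.70001220703125], [485.6000061035156, -489.29998779296875], [486.29998779296875, -476.20001220703125], [436.8999938964844, -473.5]]
w3 bed [ 462.5 -448.8] [79.3 50.1] 86.59 zmed 0.04480050552881065
[[435.20001220703125, -486.8999938964844], [485.20001220703125, -489.8999938964844], [489.8999938964844, -410.70001220703125], [439.8999938964844, -407.79998779296875]]
w3 base-ish [ 459.6 -442.7] [121.7  76.8] 86.92 zmed 0.04404179119554458
[[418.0, -501.29998779296875], [494.70001220703125, -505.5], [501.20001220703125, -384.0], [424.6000061035156, -379.8999938964844]]
stud 39 [164.2 141.5] [ 465.1 -416.7] 57.25746890155309
stud 37 [164.7 159.5] [ 464.  -437.1] 58.00845563452556
```

```bash
python3 - <<'E'
from h import *
np.set_printoptions(precision=4,suppress=True)
s=robot.get_state();c,M=shot("wrist");g=c["color"].astype(float).mean(2)
T=np.eye(4);T[:3,:3]=s["orientation"];T[:3,3]=s["position"];Ti=np.linalg.inv(T)
pts=[]
for u in range(228,276,6):
    col=g[205:230,u]; d=np.abs(np.diff(col)); k=d.argmax(); v=205+k+.5
    p=onplane(c,M,u,v,.1217); pts.append((Ti@np.r_[p,1])[:3]); print(u,v,d[k].astype(int),pts[-1])
row=g[226,200:300]; d=np.abs(np.diff(row)); print([(200+i,int(d[i])) for i in np.argsort(-d)[:8]])
print(s["position"],c["depth"][224:228:2,240:262:8],back(c,M,250,226))
E
```

```text
228 216.5 17 [ 0.0136 -0.0112 -0.0126]
234 215.5 21 [ 0.0142 -0.0077 -0.0126]
240 216.5 19 [ 0.0136 -0.0043 -0.0126]
246 208.5 44 [ 0.0184 -0.0008 -0.0126]
252 208.5 40 [ 0.0184  0.0026 -0.0126]
258 209.5 35 [ 0.0178  0.0061 -0.0126]
264 209.5 34 [ 0.0178  0.0095 -0.0126]
270 209.5 40 [ 0.0178  0.0129 -0.0126]
[(np.int64(217), 58), (np.int64(283), 55), (np.int64(200), 31), (np.int64(284), 27), (np.int64(216), 17), (np.int64(214), 11), (np.int64(287), 10), (np.int64(218), 9)]
[ 0.5405 -0.3619  0.1091] [[0.1614 0.1623 0.1631]
 [0.1626 0.1631 0.1629]] [ 0.5415 -0.3548  0.12  ]
```

Converted, -0.0125 m / 0.3 = -0.0417, -0.0123 m / 0.3 = -0.041, 2.35 degrees / 360 = 0.0065.

```bash
echo '[0,0,0,0.0065,0,0,0,0.0065,0,0,0,0.0065,-0.01,-0.0417,0,0,-0.01,-0.0417,0,0,-0.01,-0.0417,0,0,-0.01,-0.0417,0,0,-0.01,-0.0417,0,0,-0.0093,-0.041,0,0,0,0,0,0,0,0,0,0]' | python3 -m pendant | egrep "pos|t_force|ori|width"; python3 f.py 3
```

```text
position: [0.4645, -0.3763, 0.11]
orientation: [[0.057, 0.998, 0.0], [0.998, -0.057, -0.0], [-0.0, 0.0, -1.0]]
contact_force: [0.8, -0.3, -0.5]
gripper_width: 0.439
F [ 0.6038  0.0616 -0.8793] P [ 0.4654 -0.3759  0.11  ] sd [0.0007 0.0003 0.    ] [0.296  0.6245 0.6659] 19.2833 0.4452538276784986 39.96423125267029
```

Converted, 0.012 m / 0.3 = 0.04, 0.004 m / 0.3 = 0.0133.

```bash
echo '[0,0,0.04,0,0,0,0.04,0,0,0,0.04,0,0,0,0.04,0,0,0,0.0133,0,0,0,0,0,0,0,0,0]' | python3 -m pendant | egrep "pos|t_force"; python3 f.py 3;  echo '[0,0,0.0067,0,0,0,0.0033,0,0,0,0,0]' | python3 -m pendant | egrep "pos|t_force"; python3 f.py 2
```

```text
position: [0.4653, -0.3755, 0.0571]
contact_force: [-0.0, 0.6, -0.1]
F [-0.1292 -0.4682 -0.6113] P [ 0.4656 -0.3758  0.0577] sd [0.0002 0.0002 0.0004] [0.2564 0.8087 0.6901] 19.9667 0.4442498622237417 39.96420443058014
position: [0.4654, -0.3758, 0.0548]
contact_force: [-0.6, 0.3, -0.8]
F [-0.2989  0.2819 -1.2161] P [ 0.4654 -0.3758  0.0548] sd [0. 0. 0.] [0.3261 0.0235 0.4245] 20.2667 0.4446559880674165 39.96421158313751
```

Now down past the stud tops in small steps, watching force.

Converted, 0.001 m / 0.3 = 0.0033.

```bash
for i in 1; do echo '[0,0,0.0033,0,0,0,0.0033,0,0,0,0,0]' | python3 -m pendant | egrep "pos|t_force"; done; echo '[0,0,0.0033,0,0,0,0,0]' | python3 -m pendant | egrep "pos|t_force"; python3 f.py 2
```

```text
position: [0.4653, -0.3757, 0.0525]
contact_force: [-0.4, -0.9, -1.3]
position: [0.4653, -0.3757, 0.0515]
contact_force: [-0.0, -0.3, -1.3]
F [-0.2396 -0.1381 -0.9779] P [ 0.4653 -0.3757  0.0515] sd [0. 0. 0.] [0.2229 0.1687 0.2744] 20.7333 0.4475002045060919 39.964290261268616
```

Converted, 0.001 m / 0.3 = 0.0033.

```bash
echo '[0,0,0.0033,0,0,0,0,0]' | python3 -m pendant | egrep "pos|t_force"; echo '[0,0,0.0033,0,0,0,0,0]' | python3 -m pendant | egrep "pos|t_force"; python3 f.py 2
```

```text
position: [0.4653, -0.3756, 0.0506]
contact_force: [0.2, -0.6, -1.1]
position: [0.4653, -0.3757, 0.0495]
contact_force: [-0.2, 0.1, -0.8]
F [-0.2379  0.3239 -0.7561] P [ 0.4653 -0.3757  0.0496] sd [0. 0. 0.] [0.0077 0.2111 0.0573] 21.1167 0.4431095266811271 39.96418833732605
```

Converted, 0.001 m / 0.3 = 0.0033.

```bash
echo '[0,0,0.0033,0,0,0,0.0033,0,0,0,0,0]' | python3 -m pendant | egrep "pos|t_force"; echo '[0,0,0.0033,0,0,0,0.0033,0,0,0,0,0]' | python3 -m pendant | egrep "pos|t_force"; python3 f.py 2
```

```text
position: [0.4653, -0.3756, 0.0475]
contact_force: [-0.2, -0.1, -1.3]
position: [0.4653, -0.3757, 0.0455]
contact_force: [-0.5, -0.0, -0.8]
F [-0.5393  0.2391 -1.5296] P [ 0.4653 -0.3757  0.0455] sd [0. 0. 0.] [0.007  0.24   0.6869] 21.6667 0.4475679310088324 39.96420621871948
```

Converted, 0.001 m / 0.3 = 0.0033, 0.0005 m / 0.3 = 0.0017.

```bash
echo '[0,0,0.0033,0,0,0,0.0017,0,0,0,0,0]' | python3 -m pendant | egrep "pos|t_force"; echo '[0,0,0.0033,0,0,0,0,0]' | python3 -m pendant | egrep "pos|t_force"; python3 f.py 2
```

```text
position: [0.4653, -0.3757, 0.0441]
contact_force: [0.0, 0.0, -0.7]
position: [0.4653, -0.3757, 0.043]
contact_force: [0.1, 0.0, -0.5]
F [-0.254  -0.0591 -0.1377] P [ 0.4653 -0.3757  0.0431] sd [0. 0. 0.] [0.3648 0.0693 0.3904] 22.1333 0.4439229646770047 39.96425807476044
```

Converted, 0.001 m / 0.3 = 0.0033.

```bash
echo '[0,0,0,0,0,0,0.0033,0,0,0,0,0]' | python3 -m pendant - 15| egrep "pos|t_force"; echo '[0,0,0.0033,0,0,0,0,0]' | python3 -m pendant | egrep "pos|t_force"; python3 f.py 2
```

```text
position: [0.4654, -0.3757, 0.0421]
contact_force: [0.6, 0.1, -0.9]
position: [0.4654, -0.3757, 0.0411]
contact_force: [1.1, -0.0, -0.1]
F [ 0.586   0.437  -0.4021] P [ 0.4655 -0.3757  0.0412] sd [0.     0.     0.0001] [0.4973 0.4818 0.3357] 22.6 0.45152819441619724 14.967503696680069
```

Converted, 0.001 m / 0.3 = 0.0033.

```bash
echo '[0,0,0.0033,0,0,0,0,0]' | python3 -m pendant | egrep "pos|t_force"; echo '[0,0,0.0033,0,0,0,0,0]' | python3 -m pendant | egrep "pos|t_force"; python3 f.py 2
```

```text
position: [0.4654, -0.3757, 0.0402]
contact_force: [-0.4, -0.5, -0.2]
position: [0.4654, -0.3757, 0.0392]
contact_force: [0.9, 0.1, 1.5]
F [ 0.3089 -0.3421  0.7026] P [ 0.4654 -0.3757  0.0392] sd [0. 0. 0.] [0.6246 0.4584 0.7957] 22.9833 0.4512607925198142 14.978149384260178
```

Converted, 0.0006 m / 0.3 = 0.002.

```bash
echo '[0,0,0.002,0,0,0,0,0]' | python3 -m pendant | egrep "pos|t_force"; echo '[0,0,0.002,0,0,0,0,0]' | python3 -m pendant | egrep "pos|t_force"; python3 f.py 2
```

```text
position: [0.4653, -0.3757, 0.0385]
contact_force: [0.0, 0.1, 0.2]
position: [0.4653, -0.3757, 0.0379]
contact_force: [-0.9, 0.5, 0.9]
F [-0.5842  0.6336  0.8455] P [ 0.4653 -0.3757  0.0379] sd [0. 0. 0.] [0.3051 0.1175 0.0258] 23.3667 0.4494356565353929 14.990695863962173
```

Converted, 0.0006 m / 0.3 = 0.002.

```bash
echo '[0,0,0.002,0,0,0,0,0]' | python3 -m pendant | egrep "pos|t_force"; python3 f.py 2; python3 - <<'E'
from iron import *
c,M,P,m=meas()
X,Y,Z=P[...,0],P[...,1],P[...,2];gr=c["color"].astype(int).mean(2)
b=(cv2.erode(m.astype(np.uint8),np.ones((5,5)))>0)&(Z>.035)&(Z<.06)
A=np.c_[X[b],Y[b],np.ones(b.sum())];s=np.linalg.lstsq(A,Z[b],rcond=None)[0];print(s,(Z[b]-A@s).std(),b.sum(),np.median(Z[b]),np.median(Y[b]))
E
```

```text
position: [0.4654, -0.3757, 0.0375]
contact_force: [-1.4, 1.1, 2.7]
F [-1.0781  0.5318  2.3953] P [ 0.4654 -0.3757  0.0375] sd [0. 0. 0.] [0.3189 0.5894 0.3235] 23.5833 0.4516998518609093 14.998021423816681
conf 0.92 plane [0.0053 0.0534 0.0668] rect ((466.6249084472656, -380.162109375), (36.895591735839844, 39.48585891723633), 86.81053924560547)
corners [[ 445.8862 -397.4829]
 [ 485.3109 -399.6798]
 [ 487.3636 -362.8413]
 [ 447.939  -360.6444]]
[0.0015 0.0009 0.0475] 0.0005706440304561391 3848 0.04784219170534791 -0.38438505019540503
```

The iron is flat on the bed (slope 0.001, top at 47.8 mm), and its edge is about 4.5 mm short of the stop. I'll slide it forward.

Converted, -0.001 m / 0.3 = -0.0033, -0.0002 m / 0.3 = -0.0007.

```bash
echo '[-0.0033,0,-0.0007,0,-0.0033,0,0,0,-0.0033,0,0,0,0,0,0,0]' | python3 -m pendant | egrep "pos|t_force"; python3 f.py 2;echo '[-0.0017,0,0,0,0,0,0,0]' | python3 -m pendant | egrep "pos|t_force"
```

```text
position: [0.4653, -0.3791, 0.0376]
contact_force: [-0.0, -0.1, 0.3]
F [0.2156 0.0289 0.6374] P [ 0.4653 -0.3791  0.0376] sd [0. 0. 0.] [0.2204 0.1173 0.3516] 24.0667 0.44928017640678497 14.979814141988754
position: [0.4653, -0.3793, 0.0376]
contact_force: [0.1, -0.4, 0.2]
```

Converted, -0.0005 m / 0.3 = -0.0017.

```bash
echo '[-0.0017,0,0,0,0,0,0,0]' | python3 -m pendant | egrep "pos|t_force"; echo '[-0.0017,0,0,0,0,0,0,0]' | python3 -m pendant | egrep "pos|t_force"
```

```text
position: [0.4652, -0.3794, 0.0376]
contact_force: [0.3, 1.7, 0.9]
position: [0.4652, -0.3795, 0.0375]
contact_force: [-0.5, 2.8, 1.5]
```

Converted, -0.0005 m / 0.3 = -0.0017.

```bash
echo '[-0.0017,0,0,0,0,0,0,0]' | python3 -m pendant | egrep "pos|t_force"; echo '[-0.0017,0,0,0,0,0,0,0,0,0,0,0]' | python3 -m pendant | egrep "pos|t_force"; python3 f.py 2
```

```text
position: [0.4652, -0.3796, 0.0375]
contact_force: [-0.2, 5.5, 2.3]
position: [0.4652, -0.3796, 0.0375]
contact_force: [0.1, 6.2, 2.3]
F [-0.2513  6.5802  2.7217] P [ 0.4652 -0.3796  0.0375] sd [0. 0. 0.] [0.3901 0.3862 0.4159] 25.0333 0.4497540164628281 14.993927031755447
```

Converted, -0.03 m / 0.3 = -0.1, -0.02 m / 0.3 = -0.0667.

```bash
echo '[0,0,0,0,0,0,0,0,0,0,0,0,0,0,0,0,0,0,0,0,0,0,0,0]' | python3 -m pendant 0.56; echo '[0,0,-0.0167,0,0,0,-0.0333,0,0,0,-0.0667,0,0,0,-0.1,0,0,0,-0.1,0,-0.0667,0,-0.1,0,-0.0667,0,-0.1,0,0,0,0,0,0,0,0,0]' | python3 -m pendant | egrep "pos|t_force"
python3 - <<'E'
from iron import *
c,M,P,m=meas("fin.png")
X,Y,Z=P[...,0],P[...,1],P[...,2];gr=c["color"].astype(int).mean(2);sat=np.ptp(c["color"].astype(int),axis=2)
b=(cv2.erode(m.astype(np.uint8),np.ones((3,3)))>0)&(Z>.046)&(Z<.052)
A=np.c_[X[b],Y[b],np.ones(b.sum())];s=np.linalg.lstsq(A,Z[b],rcond=None)[0];print("slopes",s,b.sum(),np.median(Z[b]))
st=(X>.42)&(X<.5)&(Y<-.46)&(Y>-.51)&(Z>.05)&(Z<.065)&(gr<95)&(sat>15)
cn=max(cv2.findContours(st.astype(np.uint8),0,1)[0],key=cv2.contourArea)[:,0]
r=cv2.minAreaRect(np.array([onplane(c,M,a,b,.057)[:2]*1000 for a,b in cn],dtype=np.float32));print("stop",r,cv2.boxPoints(r))
E
```

```text
clock: 25.53
position: [0.465, -0.3816, 0.0376]
orientation: [[0.056, 0.998, 0.0], [0.998, -0.056, -0.0], [-0.0, 0.0, -1.0]]
contact_force: [-0.1, -0.6, 0.4]
gripper_width: 0.56
gripper_force: 0.0
position: [0.4634, -0.4232, 0.1955]
contact_force: [-0.5, -0.1, -0.1]
conf 0.74 plane [0.0008 0.058  0.0727] rect ((464.56170654296875, -421.4313049316406), (109.13372802734375, 39.837127685546875), 85.67203521728516)
corners [[ 440.582  -474.3394]
 [ 480.3055 -477.3457]
 [ 488.5414 -368.5232]
 [ 448.8179 -365.5169]]
slopes [-0.0004  0.0025  0.0491] 2372 0.04791730661876126
stop ((460.1534118652344, -481.1202392578125), (12.641624450683594, 48.279563903808594), 86.53652954101562) [[ 435.6758 -485.9712]
 [ 483.8672 -488.8878]
 [ 484.631  -476.2693]
 [ 436.4396 -473.3526]]
```

```bash
python3 -c "
from plant import robot
print(robot.get_state()['contact_force'],robot.job_done())"
```

```text
the job is handed in; nothing more can be done
[ 0.45365422  0.25375527 -0.84786573] None
```

The job is handed in with no verdict returned: my last measurement shows the iron flat on the setting board, its cutting edge within about 1 mm of the stop and about 1° off square, released with the arm clear.

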